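# Load a blood tube into the sample changer and click it on to the reader

## Task

Take the red-stoppered blood tube out of the white rack beside the sample changer and lower it gently, all the way down, into the pocket of the changer that stands at the green load mark, and let go of it. Then turn the wheel by its black bar handle one click anticlockwise (seen from above), so that the red tube stands in front of the grey reader, and let go. Leave that rack's other two tubes in it.

Things in the scene. Friction and masses are not known exactly. Their poses are not given: they have to be found in the camera images.
- red_centre (a point): Centre (half-way up) of the red-stoppered sample tube, the one to be loaded. It is 86 mm tall: a round body 12 mm in diameter below, and a red stopper 16 mm in diameter over the top 20 mm, so the stopper reaches from 23 to 43 mm above this point. 12 g. Its z axis runs up the tube. It stands loosely in the rack, leaning up to 0.1 rad any way; lift it by the stopper.
- yellow_centre (a point): Centre of the tube of the same size with a yellow stopper, to be left in the rack.
- green_centre (a point): Centre of the tube of the same size with a green stopper, to be left in the rack.
- rack: White tube rack left of the changer (not the one at the back), fixed, 34 (x) x 140 (y) x 58 mm high; origin under its centre, on the worktop. Five holes in a row along y, 26 mm apart, each 20 x 18 mm; the tubes stand in the middle hole and the two end ones, in varying order, on a floor 4 mm up, so the stoppers (70 to 90 mm above the worktop) are clear of the rack's top (58 mm). A tube is free once raised by 52 mm.
- changer: Base of the sample changer, fixed: a white disc 172 mm in diameter, 15 mm high; origin under its centre, on the wheel's axis. On its -x side is a tongue with a green arrowhead, the load mark, 70 to 105 mm from the axis. 60 degrees anticlockwise from it (seen from above) stands the grey reader, a block 44 x 24 mm, 90 mm high, its centre 107 mm from the axis.
- load_point (a point): Fixed point 60 mm from the axis at the load mark: centre of the mouth of the pocket to load, 61 mm above the worktop. The blue pocket is round, bore 16 mm, flared over the top 12 mm to 25 mm at the mouth; its floor is 24 mm above the worktop, so a seated tube's centre is at 67 mm, its stopper at 90 to 110 mm. Close the fingers across the line to the axis, to keep clear of the 18 mm post there.
- read_point (a point): Point fixed to the base, in front of the reader, 60 mm from the axis: the centre of a pocket's mouth (61 mm above the worktop) when that pocket stands at the reader, one click anticlockwise from the load point.
- handle (a point): Centre of the black bar handle on top of the wheel, on its axis, 130 mm above the worktop. The bar is 44 mm long (along this point's x axis), 12 mm wide (y) and 26 mm high (117 to 143 mm above the worktop), with a white line along its top. It turns with the wheel; pinch it across its width. It stands 20 mm or more above the stoppers of loaded tubes.
- wheel (a joint): Angle of the wheel in rad, anticlockwise from above positive, about 0 at the start. Grey, 152 mm in diameter, six equal empty pockets at 60 degree steps, 60 mm from the axis. It rests in a click every 1.047 rad; about 0.2 N m carries it over the crest half-way between clicks, and beyond it a spring pulls it into the next click when let go.
- microscope: Large microscope, fixed, to be kept clear of; origin under its foot. Its base is about 0.2 m wide, its screen and the two black eyepieces, up to 0.45 m high, reach towards the robot on its right (-y) side, to about 0.18 m nearer to the robot than its origin.

How it is judged (in metres and radians):
On the way:
1. the red tube stands fully down in the pocket at the load mark, let go, with the wheel still in its first click (horizontal distance between red_centre and load_point below 0.009 m and height (world z) of red_centre below 0.071 m and angle between red_centre's own z axis and vertical below 0.2 rad and value of joint wheel between -0.2 and 0.2 rad and contact force between the fingers and red_tube below 0.1 N), for 0.2 s.
At the end, for the whole second after the job is handed in: The red tube stands upright and still, fully down in its pocket (centre below 71 mm, tilt under 0.2 rad), within 9 mm of the point in front of the reader, the wheel at rest in the next click anticlockwise (0.95 to 1.15 rad), and the yellow and green tubes are in the rack (horizontal distance between red_centre and read_point below 0.009 m and height (world z) of red_centre between 0.06 and 0.071 m and angle between red_centre's own z axis and vertical below 0.2 rad and value of joint wheel between 0.95 and 1.15 rad and velocity of joint wheel between -0.1 and 0.1 rad/s and linear speed of red_tube below 0.03 m/s and horizontal distance between each of yellow_centre, green_centre and rack below 0.062 m and height (world z) of each of yellow_centre, green_centre below 0.055 m); the robot touches nothing.
It fails at once if the red tube is dropped into the pocket (faster than 0.6 m/s inside it) (horizontal distance between red_centre and load_point below 0.012 m and height (world z) of red_centre below 0.1 m and linear speed of red_tube above 0.6 m/s).
It fails at once if the wheel is turned by pushing on the tube or low down on the pockets, not by the handle (value of joint wheel between 0.3 and 0.9 rad and (contact force between the fingers and red_tube above 1 N or height (world z) of the grasp point below 0.095 m)).
It fails at once if the yellow or green tube is lifted out of the rack (height (world z) of any of yellow_centre, green_centre above 0.08 m).
It also fails if it takes over 54 s, if anything falls off the work surface, if the arm or the gripper's body presses on something with over 40 N, if the wrist force passes 120 N, or if a joint passes its speed limit or range.

## Robot

A 7-joint arm with a two-finger parallel gripper is mounted at the origin on a cart in front of the work surface, level with it; the furniture and walls round the work are solid. World frame = base frame: x ahead of the robot, y to its left, z up, the work surface at z = 0. Lengths are in mm, angles in rad, forces in N, time in s.
With the tool pointing down it reaches from about 425 to 925 mm from the base axis. Payload 6.8 kg.
Tool frame: the origin (TCP) lies between the finger pads; the fingertips stand 8 mm ahead of it and the grasp point (between the pads) lies 11 mm behind it; z points along the fingers, y is the line along which they close (so a half turn about z gives the same grasp; the last joint's range is limited). The gripper opens to 85 mm and grips with 20 to 120 N. Pads are 22 mm wide; open, the fingers measure 114 mm over their backs; the gripper's body (76 mm by 85 mm) begins 54 mm behind the grasp point. The pads swing forward as they close: fully open they stand 13 mm farther back than shut.
Start: joints at [-1.349, 0.477, 0.022, 1.555, -0.011, 1.109, -0.083], TCP at [218.598, 638.641, 239.308] pointing down, gripper open.
Joint ranges: [-2.96, 2.96], [-0.34, 2.1], [-1.41, 1.46], [0.24, 2.44], [-1.37, 4.51], [0.17, 1.92], [-2.96, 2.96]. Speed limits (rad/s): [2.39, 2.39, 3.14, 3.14, 3.14, 3.14, 3.14].

## Interface

Orientations are given as [roll, pitch, yaw] about the fixed x, y, z axes, in that order (R = Rz(yaw) Ry(pitch) Rx(roll)).
In Python, from station import arm gives the robot as it stands.
- The arm moves only by the shell command python3 -m jog 'ROWS' [FORCE]. ROWS is JSON, one flat list of numbers, 7 for each row, row after row: the finger opening in m, from 0 to 0.0854, then the shift along the tool's x, y, z in m, then the turn, a rotation vector about the tool's x, y, z in rad. A call has 1 to 12 rows; each row shifts and turns the commanded pose from where the row before left it, along the tool's axes as they then stand; what a row does not reach is not made up. A row lasts 1/12 s, in which the tool goes at most 41.7 mm and 7.16 degrees, less where a joint would pass 70% of its speed; a pose out of reach is approached as far as the arm can. A call is refused whole if a number of a shift passes 0.0417 or a number of a turn 0.125, either way. A call with a gripper value outside its range is refused whole. The fingers move at their own pace and stop on an object; FORCE is the grip in N (left out, the last holds). Time passes only in rows, so rows that do not move let the fingers close. It gives the time, the measured TCP pose, the force, the opening and the grip force at its end, in the units of the state.
- arm.observe(): the state, without advancing time (a new reading comes with each control period).
- arm.get_image(name): name is "scene" or "side" or "wrist"; returns the picture (400x640x3 uint8, blue, green, red); there is no depth.
- arm.camera_params(name): a dict with "mtx" (3x3 intrinsics, pixels), "view" (4x4, takes a point from world to camera coordinates); the wrist camera has in their place "hand_eye" (4x4, takes a point from camera to tool coordinates, whose origin is the TCP and whose axes are the flange's). Camera axes: x right, y down, z forward; pixel columns grow to the right and rows downward; lengths in mm; the calibration is good to about 2 mm. A picture is of the moment at which its call begins: read the wrist's pose just before it. camera_params takes no time and is no camera call.
- arm.hand_in(): hands the job in; it is judged then, once.
Trained networks look in the newest picture that a camera, given by its name, has taken for a name from the list of things; names that differ only in an ending like _2 or _b are one class to them, and where a whole thing is asked for, a point or a joint stands for the part that bears it (a point fixed in the world has none). Each returns a list of dicts, best first, with "confidence" (0 to 1); they miss things now and then, are a little off and sometimes report something else, mostly with a low value. They report only what shows in the picture. A call takes as long as a camera call.
- arm.find_in(query, camera): "box" ([centre column, centre row, width, height] in pixels, round what is visible of it).
- arm.cut_out(query, camera): "region" (400x640 bool, what is visible of it) and "box" ([centre column, centre row, width, height] in pixels, round what is visible of it).
- arm.mark_of(query, camera): "uv" ([column, row] in pixels: a listed point, or the origin of a listed thing).
The state is a dict: "clock": time; "joint_pos": joint angles; "joint_velocities": joint speeds; "joint_efforts": joint torques, N m; "position": TCP position; "tool_rot": TCP orientation; "contact_force": force on the tool from outside, world axes, zero at the start; "torque": the same for the moment, N m; "width": finger opening in mm; "gripper_force": force on a finger pad.
Only numpy, scipy, OpenCV 4.12 (cv2) and the standard library are available. Lean on these libraries where they do the work, as an engineer would, in place of code of your own. Each camera call takes 0.05 s, during which the arm holds its last target. There are 200 camera calls.

## Working session

There is one attempt and no reset: what is moved stays moved. The work goes in short steps, Python scripts to look and compute and a shell command to move; the robot and the scene stay as the last step left them, time stands still between calls to the robot, and variables do not carry over. Pictures are saved under pics/ and viewed, at most 11 in all, crops included, and the job is handed in when it is done.

```bash
mkdir -p pics; cat > h.py <<'E'
import numpy as np,cv2
from scipy.spatial.transform import Rotation as R
from station import arm
def P(cam,s=None):
    c=arm.camera_params(cam);K=np.array(c['mtx'])
    if 'view' in c: V=np.array(c['view'])
    else:
        s=s or arm.observe();T=np.eye(4);T[:3,:3]=R.from_euler('xyz',s['tool_rot']).as_matrix();T[:3,3]=s['position']
        V=np.linalg.inv(T@np.array(c['hand_eye']))
    return K@V[:3]
def tri(Ps,uvs):
    A=[]
    for p,(u,v) in zip(Ps,uvs): A+=[u*p[2]-p[0],v*p[2]-p[1]]
    A=np.array(A);return np.linalg.lstsq(A[:,:3],-A[:,3],rcond=None)[0]
def onz(p,uv,z):
    A=np.array([uv[0]*p[2]-p[0],uv[1]*p[2]-p[1]])
    return np.linalg.solve(A[:,:2],-A[:,3]-A[:,2]*z)
E
python3 - <<'E'
from h import *
s=arm.observe();print(s)
Q=['red_centre','yellow_centre','green_centre','rack','changer','load_point','read_point','handle','microscope']
r={}
for c in ['scene','side','wrist']:
    im=arm.get_image(c);cv2.imwrite(f'pics/{c}0.png',im);p=P(c,s)
    for q in Q:
        m=arm.mark_of(q,c)
        if m:r[q,c]=(p,m[0]['uv']);print(c,q,np.round(m[0]['uv']),round(m[0]['confidence'],2))
for q in Q:
    l=[r[q,c] for c in ['scene','side','wrist'] if (q,c) in r]
    if len(l)>1:print(q,tri(*zip(*l)).round(1))
E
```

```text
{'clock': 0.0, 'joint_pos': array([-1.34913161,  0.47781988,  0.02233007,  1.55647628, -0.01150524,
        1.1092784 , -0.08311206]), 'joint_velocities': array([ 3.55827586e-05, -3.03459823e-04, -3.31149550e-05, -1.31918116e-03,
       -9.17781317e-04, -8.84849370e-04, -1.47909792e-03]), 'joint_efforts': array([ 1.38194195e-03, -5.96474218e+01,  1.60888832e+00, -2.81189150e+01,
        1.25205857e-02,  9.26179782e-03, -1.52937213e-05]), 'position': array([218.39591694, 638.0733073 , 238.30176611]), 'tool_rot': array([-3.13974328e+00,  1.29681910e-04,  2.81184359e+00]), 'contact_force': array([-0.09269882,  0.17403092, -0.18394631]), 'torque': array([ 0.01658778,  0.0632371 , -0.02958638]), 'gripper_force': 0.0, 'width': 85.23806782087799}
scene red_centre [304. 259.] 0.61
scene yellow_centre [279. 285.] 0.68
scene green_centre [296. 274.] 0.51
scene rack [294. 292.] 0.66
scene changer [323. 236.] 0.6
scene load_point [345. 216.] 0.58
scene read_point [337. 202.] 0.97
scene handle [324. 185.] 0.61
side red_centre [255. 206.] 0.5
side yellow_centre [239. 189.] 0.58
side green_centre [247. 196.] 0.49
side rack [246. 210.] 0.83
side changer [303. 258.] 0.59
side load_point [285. 247.] 0.71
side read_point [312. 249.] 0.87
side handle [307. 206.] 0.58
red_centre [474.2 273.7  44.7]
yellow_centre [472.6 380.8  43. ]
green_centre [471.  327.6  44.4]
rack [470.  333.1   1.3]
changer [514.2  85.7  -2.8]
load_point [464.7  64.4  56.3]
read_point [505.4  18.4  66.6]
handle [520.3  73.5 135.7]
```

```bash
python3 - <<'E'
import cv2,numpy as np
a=cv2.imread('pics/scene0.png')[140:340,200:440];b=cv2.imread('pics/side0.png')[140:340,180:420]
cv2.imwrite('pics/m0.png',cv2.resize(np.vstack([np.hstack([a,b])]),None,fx=1.66,fy=1.66,interpolation=3))
E
```

```text
(no output)
```

View pics/m0.png

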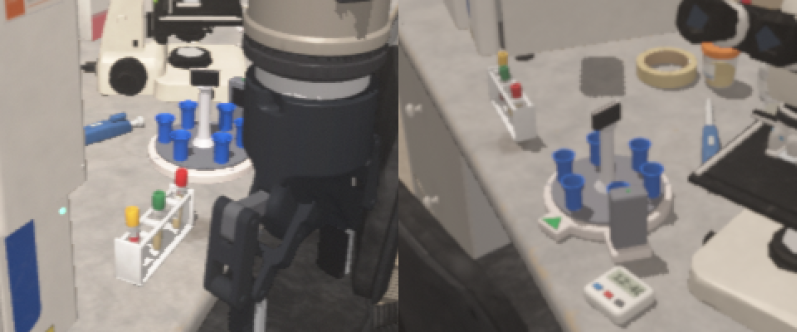

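View pics/scene0.png

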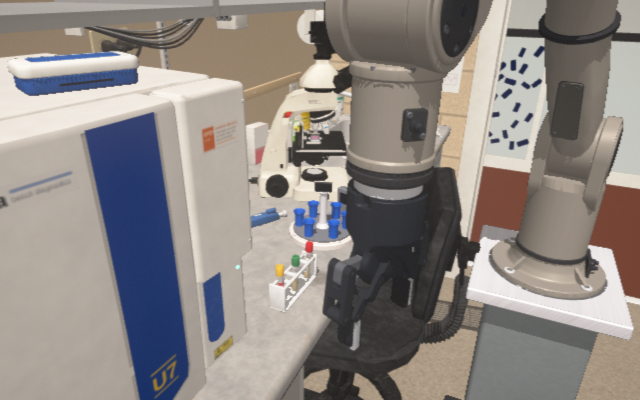

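Red tube is at the near-changer end of the rack (scene crop ~(180,177)), yellow and green beyond. The tongue/green arrow faces the robot. Moving over the red tube for a closer look.

```bash
python3 -m jog '[0.085,-0.0304,-0.0229,0.003,0,0,0, 0.085,-0.0304,-0.0229,0.003,0,0,0, 0.085,-0.0304,-0.0229,0.003,0,0,0, 0.085,-0.0304,-0.0229,0.003,0,0,0, 0.085,-0.0304,-0.0229,0.003,0,0,0, 0.085,-0.0304,-0.0229,0.003,0,0,0, 0.085,-0.0304,-0.0229,0.003,0,0,0, 0.085,-0.0304,-0.0229,0.003,0,0,0, 0.085,-0.0304,-0.0229,0.003,0,0,0, 0.085,-0.0304,-0.0229,0.003,0,0,0, 0.085,-0.0304,-0.0229,0.003,0,0,0, 0.085,-0.0304,-0.0229,0.003,0,0,0]'
python3 -m jog '[0.085,0,0,0,0,0,-0.11, 0.085,0,0,0,0,0,-0.11, 0.085,0,0,0,0,0,-0.11, 0.085,0,0,0,0,0,0, 0.085,0,0,0,0,0,0]'
cat > look.py <<'E'
from h import *
import sys
n=sys.argv[1]
s=arm.observe();print(s['clock'],s['position'].round(1),s['tool_rot'].round(3),s['joint_pos'].round(2))
r={}
for c in ['scene','side','wrist']:
    s=arm.observe();im=arm.get_image(c);cv2.imwrite(f'pics/{c}{n}.png',im);p=P(c,s)
    for q in sys.argv[2:]:
        m=arm.mark_of(q,c)
        if m:r[q,c]=(p,m[0]['uv']);print(c,q,np.round(m[0]['uv']),round(m[0]['confidence'],2))
for q in sys.argv[2:]:
    l=[r[q,c] for c in ['scene','side','wrist'] if (q,c) in r]
    if len(l)>1:
        X=tri(*zip(*l));print(q,X.round(1))
        for p,uv in l:
            y=p@np.append(X,1);print('  res',(y[:2]/y[2]-uv).round(1))
E
python3 look.py 1 red_centre load_point read_point handle changer
```

```text
clock: 2.5
position: [475.6, 258.9, 203.5]
tool_rot: [3.141, 0.0, 2.812]
contact_force: [0.3, 1.0, 0.0]
width: 85.3
gripper_force: 0.0
clock: 2.92
position: [474.8, 260.5, 203.4]
tool_rot: [3.141, 0.0, 3.138]
contact_force: [0.4, 0.6, -0.3]
width: 84.7
gripper_force: 0.0
2.9167 [474.8 260.5 203.4] [3.141 0.    3.138] [-0.71  0.3   0.11  1.92 -0.04  0.93  0.99]
scene red_centre [306. 259.] 0.58
scene load_point [344. 212.] 0.84
scene read_point [336. 201.] 0.86
scene handle [327. 184.] 0.86
scene changer [320. 237.] 0.76
side red_centre [253. 205.] 0.65
side load_point [284. 246.] 0.7
side read_point [312. 253.] 0.61
side changer [302. 256.] 0.77
wrist red_centre [335. 175.] 0.75
wrist load_point [ 92. 172.] 0.8
wrist read_point [ 64. 214.] 0.64
wrist handle [ 75. 268.] 0.84
wrist changer [157. 208.] 0.87
red_centre [470.  274.7  47.7]
  res [0.9 0.7]
  res [-0.  -0.3]
  res [-0.6  4.3]
load_point [462.5  59.3  64.2]
  res [ 1.8 -0.3]
  res [ 0.8 -0.3]
  res [5.4 3.3]
read_point [505.5  15.6  63.7]
  res [0.9 1.4]
  res [ 0.2 -0.7]
  res [-2.7  5.4]
handle [504.6  89.6 146.1]
  res [-0.7 -0.3]
  res [-1.2 -5.4]
changer [5.162e+02 8.680e+01 4.000e-01]
  res [ 1.2 -2.5]
  res [0.6 1.1]
  res [11.7 -0.7]
```

View pics/wrist1.png

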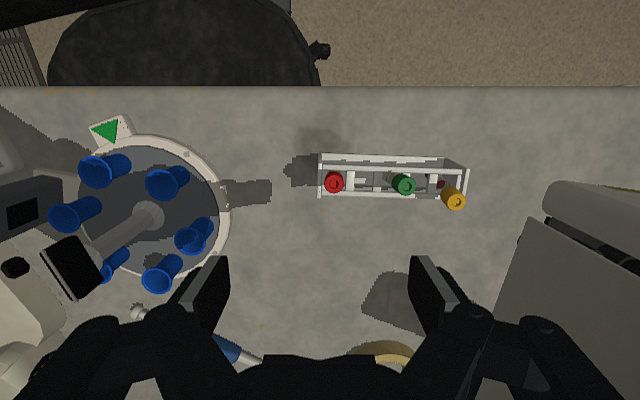

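The red stopper top is at (334,182) in the wrist view; green (405,184), yellow (454,199). The changer is at left, with the arrow at (107,130).

```bash
python3 - <<'E'
from h import *
s=arm.observe();p=P('wrist',s);im=cv2.imread('pics/wrist1.png').astype(int)
b,g,r=im[...,0],im[...,1],im[...,2]
m=((r>130)&(g<70)&(b<80))
m[:150]=0;m[220:]=0;m[:,:300]=0;m[:,370:]=0
v,u=np.nonzero(m);print(len(u),u.min(),u.max(),v.min(),v.max(),u.mean(),v.mean())
for z in (70,80,90):print(z,onz(p,(u.mean(),v.mean()),z).round(1))
print('yellow',onz(p,(455,198),90).round(1),'green',onz(p,(405,182),90).round(1))
for n,c in (('scene',(270,330,230,270)),('side',(230,280,150,240))):
    im=cv2.imread(f'pics/{n}1.png').astype(int);b,g,r=im[...,0],im[...,1],im[...,2];m=((r>120)&(g<70)&(b<80));mm=np.zeros_like(m);x0,x1,y0,y1=c;mm[y0:y1,x0:x1]=m[y0:y1,x0:x1]
    v,u=np.nonzero(mm);print(n,len(u),u.mean(),v.mean());print(onz(P(n),(u.mean(),v.mean()),80).round(1))
E
```

```text
221 325 342 175 192 333.6018099547511 183.40723981900453
70 [468.4 273.2]
80 [465.6 272.7]
90 [462.9 272.2]
yellow [475.6 374.2] green [461.8 331.1]
scene 54 309.05555555555554 246.7962962962963
[464.5 275.2]
side 20 250.5 195.0
[462.7 268. ]
```

```bash
python3 -m jog '[0.06,0.008,0.0125,0,0,0,-0.12, 0.06,0,0,0,0,0,-0.12, 0.06,0,0,0,0,0,-0.12, 0.06,0,0,0,0,0,-0.12, 0.06,0,0,0,0,0,-0.12, 0.06,0,0,0,0,0,-0.12, 0.06,0,0,0,0,0,-0.12, 0.06,0,0,0,0,0,-0.12, 0.06,0,0,0,0,0,-0.12, 0.06,0,0,0,0,0,-0.12, 0.06,0,0,0,0,0,-0.12, 0.06,0,0,0,0,0,-0.12]'
python3 -m jog '[0.06,0,0,0.025,0,0,-0.12, 0.06,0,0,0.025,0,0,0, 0.06,0,0,0.025,0,0,0, 0.06,0,0,0.005,0,0,0, 0.06,0,0,0,0,0,0]'
python3 look.py 2
```

```text
clock: 4.82
position: [466.8, 272.9, 203.3]
tool_rot: [-3.142, 0.0, -1.696]
contact_force: [-0.0, 0.6, 0.5]
width: 60.1
gripper_force: 0.0
clock: 5.23
position: [465.7, 272.2, 121.8]
tool_rot: [3.138, -0.002, -1.582]
contact_force: [-0.6, -0.1, -0.5]
width: 59.9
gripper_force: 0.0
5.2333 [465.7 272.2 121.8] [ 3.138e+00 -2.000e-03 -1.582e+00] [-0.51  0.41 -0.17  1.97  0.1   0.77  2.4 ]
```

View pics/wrist2.png

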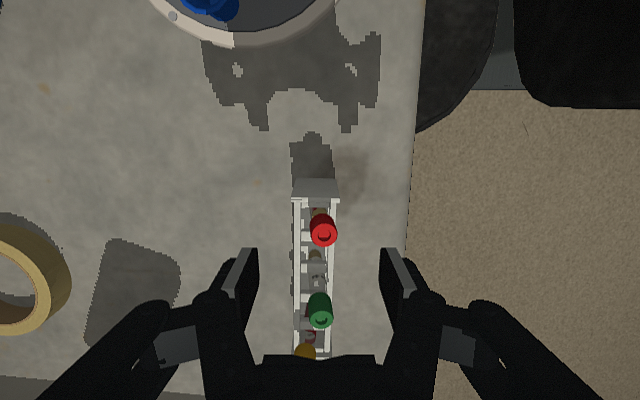

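Red stopper top at (324,235), between the fingers laterally.

```bash
python3 - <<'E'
from h import *
s=arm.observe();p=P('wrist',s);print(s['position'].round(1))
print('top',onz(p,(324,235),89).round(1),'stopper base',onz(p,(321,219),70).round(1))
for X in ([466,273,70],[466,273,89]):
    y=p@np.append(X,1);print(X,(y[:2]/y[2]).round(1))
E
```

```text
[467.6 273.7 124.7]
top [463.7 273.1] stopper base [465.3 270.4]
[466, 273, 70] [320.  222.7]
[466, 273, 89] [320.1 234.8]
```

```bash
python3 -m jog '[0.06,0,0,0.02,0,0,0, 0.06,0,0,0.02,0,0,0, 0.06,0,0,0.015,0,0,0, 0.03,0,0,0,0,0,0, 0.0,0,0,0,0,0,0, 0.0,0,0,0,0,0,0, 0.0,0,0,0,0,0,0, 0.0,0,0,0,0,0,0, 0.0,0,0,0,0,0,0, 0.0,0,0,0,0,0,0]' 30
```

```text
clock: 6.22
position: [467.7, 273.6, 69.5]
tool_rot: [-3.139, 0.001, -1.581]
contact_force: [-1.2, 0.1, 6.7]
width: 14.7
gripper_force: 29.7
```

```bash
python3 -m jog '[0.0,0,0,-0.01,0,0,0, 0.0,0,0,-0.015,0,0,0, 0.0,0,0,-0.02,0,0,0, 0.0,0,0,-0.02,0,0,0, 0.0,0,0,-0.02,0,0,0, 0.0,0,0,-0.02,0,0,0, 0.0,0,0,-0.02,0,0,0.08, 0.0,0,0,0,0,0,0.12, 0.0,0,0,0,0,0,0.12,0.0,0,0,0,0,0,0.12, 0.0,0,0,0,0,0,0.12,0.0,0,0,0,0,0,0.12]'
python3 -m jog '[0.0,0,0,0,0,0,0.12, 0.0,0,0,0,0,0,0.12, 0.0,0,0,0,0,0,0.12,0.0,0,0,0,0,0,0.12, 0.0,0,0,0,0,0,0.12, 0,0,0,0,0,0,0]'
```

```text
clock: 7.22
position: [466.3, 272.7, 193.8]
tool_rot: [3.141, -0.0, -2.267]
contact_force: [0.3, 0.5, -0.2]
width: 14.9
gripper_force: 29.3
clock: 7.72
position: [466.3, 272.9, 193.7]
tool_rot: [3.142, -0.0, -2.865]
contact_force: [0.6, -0.5, -0.3]
width: 14.8
gripper_force: 29.3
```

```bash
python3 -m jog '[0.0,0.009,-0.022,0,0,0,0, 0.0,0.009,-0.022,0,0,0,0, 0.0,0.009,-0.022,0,0,0,0, 0.0,0.009,-0.022,0,0,0,0, 0.0,0.009,-0.022,0,0,0,0, 0.0,0.009,-0.022,0,0,0,0, 0,0,0,0,0,0,0, 0,0,0,0,0,0,0]'
python3 look.py 3 red_centre load_point read_point handle changer
```

```text
clock: 8.38
position: [451.1, 130.0, 193.7]
tool_rot: [3.141, 0.0, -2.861]
contact_force: [0.4, 0.1, 1.0]
width: 14.6
gripper_force: 29.4
8.3833 [451.1 130.  193.7] [ 3.141  0.    -2.861] [-0.52  0.19  0.12  2.09 -0.03  0.86  1.47]
scene red_centre [340. 182.] 0.45
scene load_point [344. 213.] 0.86
scene read_point [339. 204.] 0.91
scene handle [325. 189.] 0.81
side red_centre [266. 186.] 0.69
side load_point [283. 248.] 0.61
side read_point [311. 250.] 0.65
side handle [305. 209.] 0.87
side changer [306. 256.] 0.56
wrist red_centre [315. 247.] 0.95
wrist load_point [235. 179.] 0.89
wrist read_point [180. 209.] 0.93
wrist handle [224. 283.] 0.93
wrist changer [255. 214.] 0.85
red_centre [455.3 129.1 173.3]
  res [0.5 0.4]
  res [-0.1 -0. ]
  res [-1.5  6.4]
load_point [462.9  59.7  60.5]
  res [2.2 0.9]
  res [ 1.9 -1. ]
  res [3.2 2.1]
read_point [501.2  16.9  64.9]
  res [-1.  -1.3]
  res [-1.1  1.3]
  res [1.9 0.5]
handle [517.5  77.1 127.3]
  res [-1.1 -1. ]
  res [-0.7  0.7]
  res [ 0.6 -3.8]
changer [515.8  75.5   9.1]
  res [-0.7  0.4]
  res [-1.4  3.9]
```

View pics/wrist3.png

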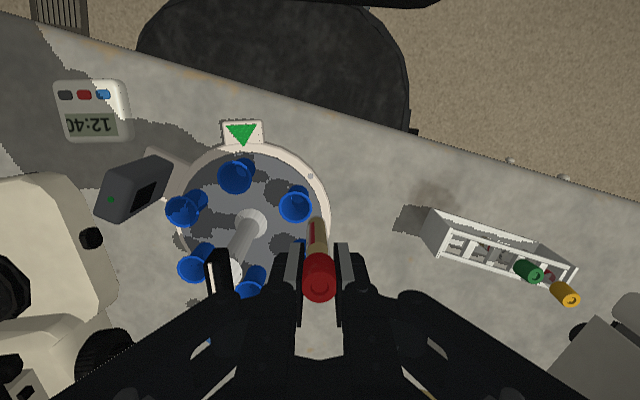

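Tube held, roughly upright; the load pocket mouth is at about (237,175), arrow at (243,134). Zooming for accurate points.

```bash
python3 - <<'E'
import cv2
a=cv2.imread('pics/wrist3.png')[140:310,150:350]
cv2.imwrite('pics/z3.png',cv2.resize(a,None,fx=3.5,fy=3.5,interpolation=2))
from h import *
p=P('wrist')
for u in [(237,173),(296,205),(182,210)]:print(u,onz(p,u,61).round(1))
print('arrow',onz(p,(243,134),15).round(1))
E
```

```text
(237, 173) [455.6  57.2]
(296, 205) [470.1 114.7]
(182, 210) [503.5  15.8]
arrow [428.8  46.2]
```

View pics/z3.png

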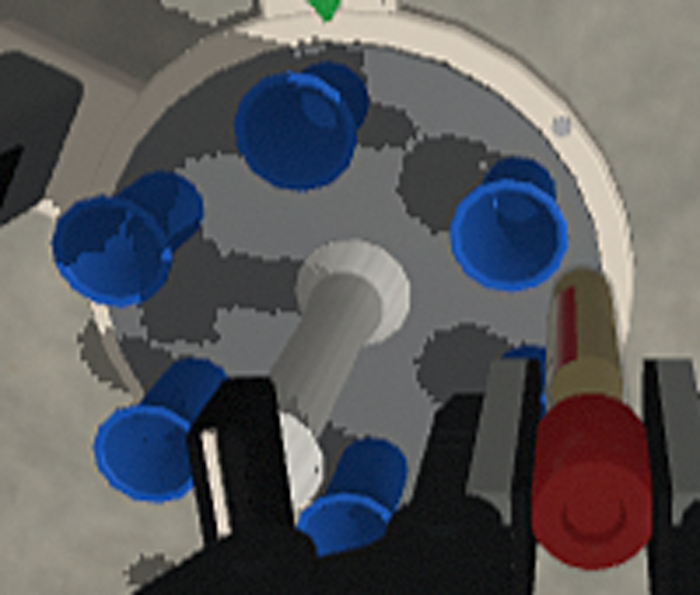

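```bash
python3 - <<'E'
from h import *
from scipy.optimize import least_squares
p=P('wrist');s=arm.observe();print(s['position'])
uv=[(234.6,177.4),(295.4,207.4),(182,211.4),(192.9,268.6)];k=[0,-1,1,2]
X=np.array([onz(p,u,61) for u in uv]);print(X.round(1))
f=lambda q:np.ravel([[q[0]+60*np.cos(q[2]+i*np.pi/3),q[1]+60*np.sin(q[2]+i*np.pi/3)] for i in k]-X)
q=least_squares(f,[516,76,3.4]).x;print(q,f(q).round(1),'load',q[0]+60*np.cos(q[2]),q[1]+60*np.sin(q[2]))
print('tube top',onz(p,(319.1,287.1),214).round(1),'bottom',onz(p,(317.4,222.9),131).round(1), onz(p,(317.1,217.2),128).round(1))
E
```

```text
[451.34004258 131.17783233 193.29016968]
[[460.1  56. ]
 [472.5 114.8]
 [504.9  16. ]
 [561.2  34.9]]
[516.98347182  74.78728362   3.4585644 ] [-0.1  0.1 -0.2  0.  -0.2  0.1  0.5 -0.2] load 459.9724526649097 56.08584798321198
tube top [448.9 130.3] bottom [453.8 130.6] [450.9 129.5]
```

```bash
python3 -m jog '[0,0.0032,-0.0183,0,0,0,0, 0,0.0032,-0.0183,0,0,0,0, 0,0.0032,-0.0183,0,0,0,0, 0,0.0032,-0.0183,0,0,0,0, 0,0,0,0,0,0,-0.035, 0,0,0,0.018,0,0,0, 0,0,0,0.018,0,0,0, 0,0,0,0.016,0,0,0, 0,0,0,0,0,0,0, 0,0,0,0,0,0,0]'
python3 look.py 4 red_centre load_point
python3 - <<'E'
import cv2,numpy as np
a=cv2.imread('pics/wrist4.png')[130:330,220:420];b=cv2.imread('pics/side4.png')[170:270,240:340]
cv2.imwrite('pics/z4.png',np.hstack([cv2.resize(a,(400,400),interpolation=2),cv2.resize(b,(400,400),interpolation=2)]))
E
```

```text
clock: 10.12
position: [458.8, 57.2, 141.0]
tool_rot: [3.142, -0.002, -2.827]
contact_force: [-0.5, 0.3, -0.1]
width: 14.9
gripper_force: 29.4
10.1167 [458.8  57.2 141. ] [ 3.142e+00 -2.000e-03 -2.827e+00] [-0.39  0.26  0.16  2.15 -0.06  0.73  1.69]
scene red_centre [345. 191.] 0.49
scene load_point [346. 212.] 0.56
side red_centre [283. 228.] 0.43
side load_point [285. 246.] 0.98
wrist red_centre [615. 305.] 0.72
wrist load_point [316. 212.] 0.74
red_centre [449.3 107.6 140.8]
  res [0.8 0.8]
  res [-14.3 -22.3]
  res [-194.5  -29.8]
load_point [463.   57.6  64.7]
  res [ 0.3 -0.2]
  res [-0.   0.5]
  res [2.  3.9]
```

View pics/z4.png

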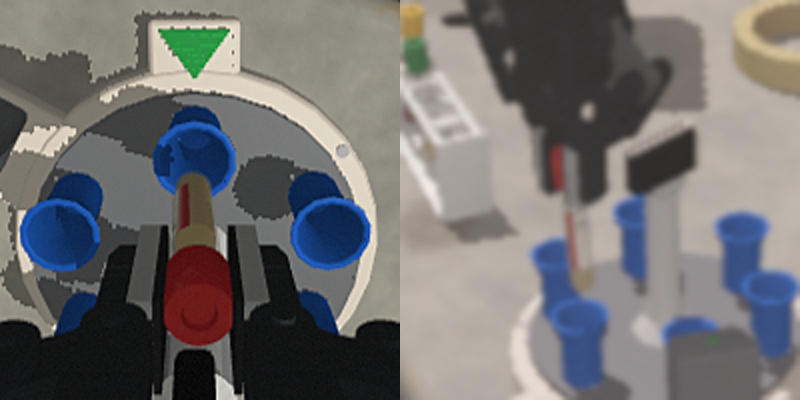

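Wrist view: tube bottom (316,220) just over the load pocket mouth, centred at about (317,209); side view agrees. Check numerically.

```bash
python3 - <<'E'
from h import *
s=arm.observe();p=P('wrist',s);print(s['position'].round(1))
print('mouth',onz(p,(317,209),61).round(1),'left',onz(p,(250.2,247),61).round(1),'right',onz(p,(385,246.5),61).round(1))
print('bottom end',onz(p,(316,217.5),75.5).round(1),'centre',onz(p,(316,220),79).round(1),'top',onz(p,(319.3,287.5),161.5).round(1))
print('neck',onz(p,(317.5,253),141.5).round(1))
E
```

```text
[459.5  57.4 141.7]
mouth [458.8  55.5] left [504.2  16.3] right [471.8 114.6]
bottom end [460.   55.2] centre [460.4  55.4] top [457.8  56.8]
neck [452.5  54.1]
```

```bash
python3 -m jog '[0,0,0,0.008,0,0,0, 0,0,0,0.008,0,0,0, 0,0,0,0.008,0,0,0, 0,0,0,0.008,0,0,0, 0,0,0,0.006,0,0,0, 0,0,0,0.004,0,0,0, 0,0,0,0.003,0,0,0, 0,0,0,0,0,0,0]'
```

```text
clock: 11.23
position: [458.9, 57.2, 95.6]
tool_rot: [3.142, -0.001, -2.826]
contact_force: [0.4, 0.1, -1.1]
width: 14.5
gripper_force: 29.4
```

```bash
python3 -m jog '[0,0,0,0.002,0,0,0, 0,0,0,0.002,0,0,0, 0,0,0,0.001,0,0,0, 0,0,0,0,0,0,0]'; python3 -m jog '[0,0,0,0.001,0,0,0, 0,0,0,0.001,0,0,0, 0,0,0,0,0,0,0]'
```

```text
clock: 11.57
position: [459.3, 57.3, 91.2]
tool_rot: [3.142, 0.0, -2.826]
contact_force: [-0.1, 0.4, -0.6]
width: 14.9
gripper_force: 29.4
clock: 11.82
position: [459.7, 57.5, 89.6]
tool_rot: [3.142, 0.001, -2.826]
contact_force: [-0.5, 0.5, 3.4]
width: 14.5
gripper_force: 29.7
```

```bash
python3 -m jog '[0,0,0,0.001,0,0,0, 0,0,0,0,0,0,0]'; python3 -m jog '[0.045,0,0,0,0,0,0, 0.045,0,0,0,0,0,0, 0.045,0,0,0,0,0,0, 0.045,0,0,0,0,0,0, 0.045,0,0,0,0,0,0]'; python3 look.py 5 red_centre
```

```text
clock: 11.98
position: [460.4, 57.5, 89.2]
tool_rot: [-3.142, 0.002, -2.827]
contact_force: [-1.1, -0.1, 11.2]
width: 14.9
gripper_force: 30.5
clock: 12.4
position: [459.1, 57.3, 88.1]
tool_rot: [3.142, -0.0, -2.826]
contact_force: [-0.1, -0.2, 0.4]
width: 44.8
gripper_force: 0.0
12.4 [459.1  57.3  88.1] [ 3.142 -0.    -2.826] [-0.38  0.36  0.14  2.19 -0.09  0.6   1.71]
scene red_centre [348. 213.] 0.56
side red_centre [286. 247.] 0.66
wrist red_centre [319. 245.] 0.84
red_centre [462.   56.6  61.2]
  res [-0.9 -0.5]
  res [-1.2  0.7]
  res [-2.6  2. ]
```

```bash
python3 -m jog '[0.045,0,0,-0.01,0,0,0, 0.045,0,0,-0.02,0,0,0, 0.045,0,0,-0.025,0,0,0, 0.045,0,0,-0.025,0,0,0, 0.045,0,0,-0.025,0,0,0, 0.045,0,0,-0.015,0,0,0, 0.045,0,0,0,0,0,0, 0.045,0,0,0,0,0,0]'; python3 look.py 6 red_centre handle
python3 - <<'E'
import cv2,numpy as np
a=cv2.imread('pics/wrist6.png');b=cv2.imread('pics/side6.png')[170:270,240:340]
cv2.imwrite('pics/z6.png',np.hstack([a[100:400,120:520],cv2.resize(b,(300,300),interpolation=2)]))
E
```

```text
clock: 13.37
position: [459.7, 57.4, 209.4]
tool_rot: [3.141, 0.002, -2.827]
contact_force: [-1.1, -1.1, -1.2]
width: 44.9
gripper_force: 0.0
13.3667 [459.7  57.4 209.4] [ 3.141e+00  2.000e-03 -2.827e+00] [-0.41  0.16  0.17  2.09 -0.03  0.9   1.66]
scene red_centre [348. 214.] 0.59
scene handle [326. 185.] 0.67
side red_centre [283. 244.] 0.67
side handle [307. 210.] 0.7
wrist red_centre [318. 187.] 0.76
wrist handle [322. 288.] 0.82
red_centre [458.8  60.5  65.3]
  res [-0.7 -1.4]
  res [-0.6  1.6]
  res [4.9 2.2]
handle [517.5  71.6 131.9]
  res [-1.3  0.1]
  res [-1.5 -0.4]
  res [-8.9 -2.6]
```

View pics/z6.png

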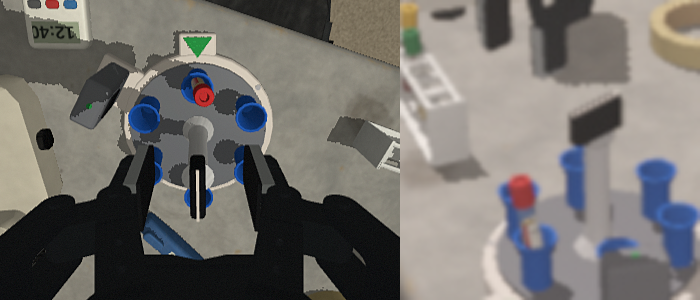

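The tube stands in the load pocket, stopper top at (325,198), with some lean. Handle line runs along the image vertical at (318,285). Measuring lean.

```bash
python3 - <<'E'
from h import *
s=arm.observe();p=P('wrist',s);im=cv2.imread('pics/wrist6.png').astype(int)
b,g,r=im[...,0],im[...,1],im[...,2];m=(r>120)&(g<70)&(b<80);m[:, :300]=0;m[:,345:]=0;m[:170]=0;m[210:]=0
v,u=np.nonzero(m);print(len(u),u.min(),u.max(),v.min(),v.max())
t=onz(p,(325,197.5),110);print('top',t.round(1),'stopper mean',onz(p,(u.mean(),v.mean()),102).round(1),'mouth',onz(p,(317,179),61).round(1))
L=np.array([460,56.1]);d=t-L;print(d, 'if top at 110: tilt about',np.hypot(*d)/86)
im=cv2.imread('pics/wrist6.png')
h=np.all(im>200,axis=2);h[:265]=0;h[320:]=0;h[:,:310]=0;h[:,330:]=0
v,u=np.nonzero(h);print(len(u));w=np.array([onz(p,(a,c),143) for a,c in zip(u,v)]);c=w.mean(0);e=np.linalg.svd(w-c)[2][0];print('handle',c,np.degrees(np.arctan2(e[1],e[0])),np.ptp((w-c)@e))
E
```

```text
275 315 333 188 206
top [453.   60.2] stopper mean [454.9  60. ] mouth [452.7  53.2]
[-6.98671403  4.06158897] if top at 110: tilt about 0.09397095586170569
10
handle [505.22357244  72.00151828] 7.377680086905293 20.091216734867558
```

```bash
python3 -m jog '[0.05,-0.015,0,0,0,0,0, 0.05,-0.015,0,0,0,0,0, 0.05,-0.015,0,0,0,0,0, 0.05,-0.015,-0.001,0,0,0,0, 0.05,0,0,0.015,0,0,0, 0.05,0,0,0.015,0,0,0, 0.05,0,0,0,0,0,0, 0.05,0,0,0,0,0,0]'; python3 look.py 7 red_centre handle microscope
python3 - <<'E'
import cv2,numpy as np
a=cv2.imread('pics/wrist7.png');b=cv2.imread('pics/side7.png');c=cv2.imread('pics/scene7.png')
cv2.imwrite('pics/z7.png',np.vstack([np.hstack([a[130:400,120:520],b[30:300,200:600]]),np.hstack([c[100:300,220:620],np.zeros((200,400,3),np.uint8)])]))
E
```

```text
clock: 14.48
position: [516.0, 74.8, 177.6]
tool_rot: [3.142, -0.002, -2.826]
contact_force: [-0.5, 0.3, 0.5]
width: 50.2
gripper_force: 0.0
14.4833 [516.   74.8 177.6] [ 3.142e+00 -2.000e-03 -2.826e+00] [-0.4   0.3   0.17  1.99 -0.06  0.86  1.68]
scene red_centre [349. 212.] 0.5
scene handle [323. 184.] 0.61
side red_centre [285. 244.] 0.63
side handle [306. 210.] 0.85
wrist red_centre [320. 120.] 0.56
wrist handle [323. 232.] 0.58
red_centre [459.   57.4  67. ]
  res [-1.1 -1.2]
  res [-1.6  1.4]
  res [0.4 3.7]
handle [519.7  74.  132.3]
  res [0.6 1.2]
  res [ 0.2 -1.3]
  res [-6.3  0.4]
```

View pics/z7.png

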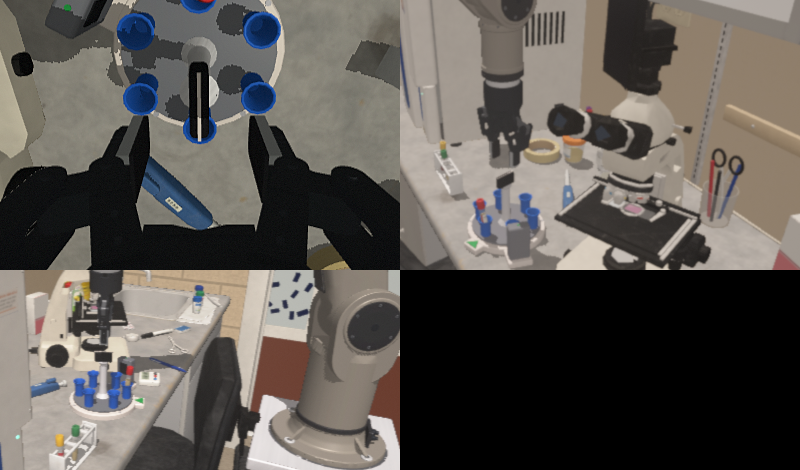

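Hand is over the bar, bar line aligned with the gripper's mid-plane (wrist column ~319); microscope clear. Descend and pinch.

```bash
python3 -m jog '[0.05,0,0,0.015,0,0,0, 0.05,0,0,0.015,0,0,0, 0.05,0,0,0.015,0,0,0, 0.05,0,0,0.01,0,0,0, 0.05,0,0,0,0,0,0, 0,0,0,0,0,0,0, 0,0,0,0,0,0,0, 0,0,0,0,0,0,0, 0,0,0,0,0,0,0, 0,0,0,0,0,0,0, 0,0,0,0,0,0,0]' 60
```

```text
clock: 16.0
position: [517.1, 75.2, 124.3]
tool_rot: [3.141, 0.002, -2.826]
contact_force: [-1.9, -0.7, 6.1]
width: 21.0
gripper_force: 58.6
```

```bash
python3 -m jog '[0,0,0,0,0,0,0, 0,0,0,0,0,0,0, 0,0,0,0,0,0,0]'; python3 look.py 8 handle; python3 - <<'E'
import cv2
a=cv2.imread('pics/wrist8.png')[60:360,170:470]
cv2.imwrite('pics/z8.png',cv2.resize(a,(600,600),interpolation=2))
E
```

```text
clock: 16.25
position: [517.2, 75.2, 124.4]
tool_rot: [3.141, 0.002, -2.826]
contact_force: [-2.3, -0.8, 6.4]
width: 20.7
gripper_force: 58.6
16.25 [517.2  75.2 124.4] [ 3.141e+00  2.000e-03 -2.826e+00] [-0.39  0.38  0.15  2.03 -0.08  0.74  1.7 ]
scene handle [326. 181.] 0.77
side handle [306. 211.] 0.72
wrist handle [320. 276.] 0.59
handle [515.2  65.9 137. ]
  res [0.1 1.7]
  res [-0.4 -2. ]
  res [-19.4  -3.2]
```

View pics/z8.png

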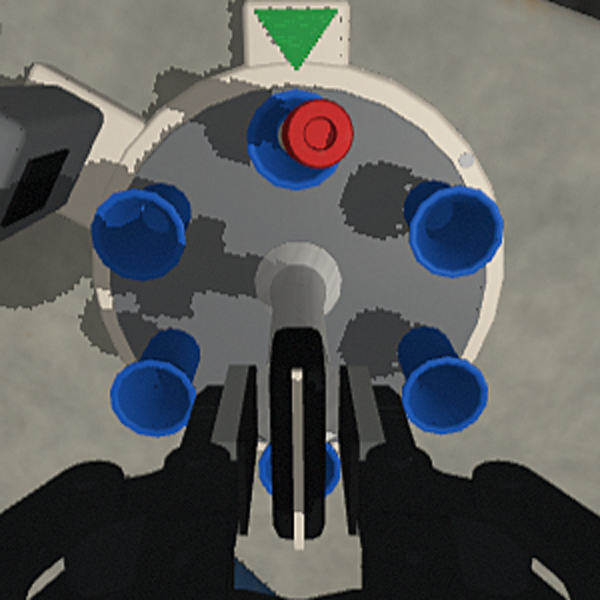

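The pads stand off the bar (gap both sides at zoom (262/340,430)): fingertips appear to be on the 18 mm post just below the bar. Reopen, rise 5 mm, pinch again.

```bash
python3 -m jog '[0.04,0,0,0,0,0,0, 0.04,0,0,0,0,0,0, 0.04,0,0,0,0,0,0, 0.04,0,0,-0.005,0,0,0, 0.04,0,0,-0.001,0,0,0, 0,0,0,0,0,0,0, 0,0,0,0,0,0,0, 0,0,0,0,0,0,0, 0,0,0,0,0,0,0, 0,0,0,0,0,0,0]' 60
```

```text
clock: 17.38
position: [516.7, 75.0, 129.6]
tool_rot: [3.141, 0.0, -2.826]
contact_force: [-1.9, -0.6, 4.3]
width: 10.9
gripper_force: 59.1
```

```bash
python3 -m jog '[0,0,0,0,0,0,-0.05, 0,0,0,0,0,0,-0.07, 0,0,0,0,0,0,-0.07, 0,0,0,0,0,0,-0.07, 0,0,0,0,0,0,-0.07, 0,0,0,0,0,0,-0.07, 0,0,0,0,0,0,-0.07, 0,0,0,0,0,0,-0.07, 0,0,0,0,0,0,-0.07]' 80; python3 look.py 9 red_centre handle
```

```text
clock: 18.13
position: [517.2, 74.3, 129.6]
tool_rot: [-3.141, 0.0, -2.214]
contact_force: [0.1, -2.7, 3.1]
width: 10.2
gripper_force: 78.7
18.1333 [517.2  74.3 129.6] [-3.141  0.    -2.214] [-0.28  0.37  0.02  2.02 -0.01  0.75  2.24]
scene red_centre [340. 205.] 0.45
scene handle [325. 183.] 0.58
side red_centre [299. 251.] 0.68
side handle [303. 209.] 0.86
wrist red_centre [319. 127.] 0.91
wrist handle [319. 270.] 0.59
red_centre [485.   29.7  64.8]
  res [2.1 0.5]
  res [ 1.  -0.3]
  res [-3.1 10.8]
handle [514.8  72.7 135.7]
  res [0.8 0.8]
  res [ 0.9 -0.9]
  res [ 1.1 -1.2]
```

Wheel follows (0.61 rad). Continue the remaining 0.44.

```bash
python3 -m jog '[0,0,0,0,0,0,-0.07, 0,0,0,0,0,0,-0.07, 0,0,0,0,0,0,-0.07, 0,0,0,0,0,0,-0.07, 0,0,0,0,0,0,-0.07, 0,0,0,0,0,0,-0.07, 0,0,0,0,0,0,-0.02, 0,0,0,0,0,0,0, 0,0,0,0,0,0,0]'
python3 -m jog '[0.045,0,0,0,0,0,0, 0.045,0,0,0,0,0,0, 0.045,0,0,0,0,0,0, 0.045,0,0,0,0,0,0, 0.045,0,0,-0.02,0,0,0, 0.045,0,0,-0.03,0,0,0, 0.045,0,0,-0.03,0,0,0, 0.045,0,0,0,0,0,0, 0.045,0,0,0,0,0,0]'
python3 look.py 10 red_centre read_point handle
python3 - <<'E'
import cv2,numpy as np
a=cv2.imread('pics/wrist10.png')[60:360,120:520];b=cv2.imread('pics/side10.png')[170:270,240:340]
cv2.imwrite('pics/z10.png',np.hstack([a,cv2.resize(b,(300,300),interpolation=2)]))
E
```

```text
clock: 19.33
position: [517.7, 74.2, 129.6]
tool_rot: [-3.14, 0.0, -1.781]
contact_force: [4.5, -3.9, 3.9]
width: 10.0
gripper_force: 78.6
clock: 20.08
position: [517.5, 75.6, 210.8]
tool_rot: [-3.139, 0.002, -1.777]
contact_force: [0.3, -0.3, -0.8]
width: 44.7
gripper_force: 0.0
20.0833 [517.5  75.6 210.8] [-3.139e+00  2.000e-03 -1.777e+00] [-0.19  0.26 -0.08  1.94  0.03  0.93  2.65]
scene red_centre [338. 200.] 0.52
scene read_point [335. 200.] 0.7
scene handle [325. 186.] 0.69
side red_centre [312. 254.] 0.53
side read_point [312. 250.] 0.87
side handle [306. 209.] 0.61
wrist red_centre [317. 118.] 0.67
wrist read_point [316. 121.] 0.85
wrist handle [318. 212.] 0.9
red_centre [502.5  10.5  66.9]
  res [0.3 0.9]
  res [ 0.6 -1.1]
  res [ 1.1 -3.9]
read_point [506.   16.4  70. ]
  res [1.  0.5]
  res [ 0.8 -0.6]
  res [-0.6  1.4]
handle [517.3  73.6 131.1]
  res [-0.6 -0.4]
  res [-0.9  0.3]
  res [-2.6 -1.7]
```

View pics/z10.png

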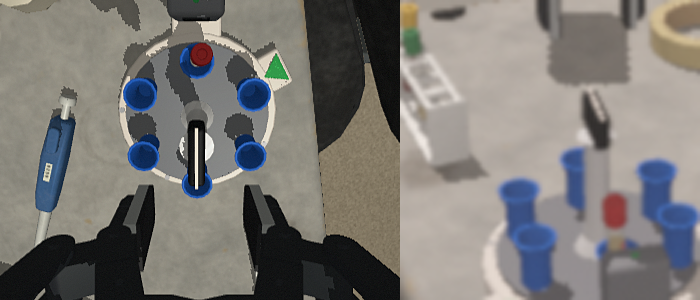

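```bash
python3 - <<'E'
from h import *
p=P('wrist');a=1.0472+3.4586;print('read est',517+60*np.cos(a),74.8+60*np.sin(a))
print('top',onz(p,(322,114),110),'mouth',onz(p,(317,120),61),onz(p,(260,155),61),onz(p,(374,154),61),'handle end',onz(p,(317,181),143),onz(p,(317,246),143))
E
```

```text
read est 504.6926433423497 16.075822933808666
top [499.5205117    9.09218664] mouth [504.79658275  15.65998891] [562.29465391  35.44838583] [459.9944949   55.94528561] handle end [511.57342032  49.14907141] [521.4799253  96.1203233]
```

```bash
python3 -c "
from station import arm
print(arm.hand_in())"
```

```text
the job is handed in; nothing more can be done
None
```

The red tube was loaded at the mark and released. I turned the wheel one click anticlockwise by its handle, so the tube now stands at the reader, leaning about 0.1 rad with its centre an estimated 4 mm from the read point, and handed the job in at about 20 s; no verdict came back.

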